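Clear the marking jig and hold a card stand tight in its corner

TASK

The wooden card stand has to be held in the marking jig so that a colleague can mark it for screws. First take the marker that is standing on the jig out of the way and drop it end-down into the round well of the white marker holder; then put the card stand on the jig's board, bevel towards the open side, with its flat back against the fence and its end against the stop block, and press it firmly down onto the board and back against the fence at the same time. Finish while still holding it pressed there (do not let go), and leave everything else on the desk where it is.

Things in the scene. Friction and masses are not known exactly. Their poses are not given: they have to be found in the camera images.
- block_center (a point): Centre of the card stand (half-way up), a loose solid light-wood block of about 0.2 to 0.45 kg, 44 mm deep (own x), 140 mm long (own y), 60 mm high (own z up), with a dark slot line along its top. The flat back is the +x face. It starts on the desk to the robot's right, its long side across the robot's view, turned up to 0.5 rad. The front face (-x) is upright to 46 mm above the underside; above that a 45 degree bevel, 14 by 14 mm, leads to the top.
- bevel (a point): Middle of the card stand's bevel face: 15 mm in front (-x) of its centre plane, 53 mm above its underside; axes as the card stand.
- block: The card stand as a body; origin at the centre of its underside, axes as block_center.
- jig: The marking jig, screwed to the desk: a plywood board, fence and stop block. Origin on the desk under the centre of the board; x points across the board to the fence (away from the robot, turned up to 0.25 rad), y along the fence, z up. It does not move. All its faces are rigid and waxed smooth (friction about 0.3), so what is pushed over them slides fairly easily.
- board: The jig's plywood board, 150 mm (x) by 260 mm (y); top face 15 mm above the desk; origin and axes as jig.
- fence: The jig's fence, a wooden bar along the board's far edge, 25 mm thick, 260 mm long, 15 mm high above the board (30 mm above the desk); its inner face is at x = +50 mm in the frame of jig. Origin and axes as jig.
- corner (a point): The corner where the fence's inner face, the stop block's inner face and the board's top meet. Axes as the jig: x into the fence, y into the stop block, z up. The seated card stand's centre is at (-22, -70, +30) mm from it. The stop block (60 mm along x, 30 mm along y, 15 mm high, fixed to the board, touching the fence) lies on the +y side; its place along the fence varies.
- marker_center (a point): Centre (half-way up) of the marker, a loose grey round stick with a black cap, 20 mm diameter, 100 mm long, 40 g, standing upright on the board close to the fence, where the card stand has to go; z along it.
- marker: The marker as a body; origin at the centre of its lower end.
- well (a point): Centre of the mouth of the round well in the marker holder, 58 mm above the desk. The holder is a white plastic block 70 by 70 by 58 mm, fixed on the desk to the robot's left; the well is 26 mm wide and 50 mm deep, upright. A marker that stands in it has its centre about level with the mouth.
- mug: Bystander: white mug, 76 mm wide, 90 mm high; origin at the centre of its underside. It and the marker holder stand left of the jig and may change places.
- stapler: Bystander: black stapler, 130 mm long, 35 mm wide, 47 mm high, right of the jig towards the back; origin at the centre of its underside.
- calculator: Bystander: black calculator, 140 by 80 by 17 mm, between the robot's base and the jig; origin at the centre of its underside.
- tape: Bystander: roll of clear tape lying flat, 90 mm wide, 20 mm high, nearer than the jig and to its left; origin at the centre of its underside.
- eraser: Bystander: white eraser, 24 by 55 by 13 mm, between the jig and the stapler; origin at the centre of its underside.
Mind the look-alikes: they are no part of the job. There is more than one size of the marker; the job needs the middle-sized.

How it is judged:
By the outcome, as a careful person would: the job done as asked, in the order asked, and still so for the second after the job is handed in, while the arm keeps its last pose, push and grip.
It also fails if it takes over 61 s, if anything falls off the work surface, if the arm or the gripper's body presses on something with over 40 N, if the wrist force passes 120 N, or if a joint passes its speed limit or range.

ROBOT

A 6-joint arm with a two-finger parallel gripper is mounted at the origin on the work surface. World frame = base frame: x ahead of the robot, y to its left, z up, the work surface at z = 0. Lengths are in m, angles in rad, forces in N, time in s.
With the tool pointing down it reaches from about 0.275 to 0.75 m from the base axis. Payload 10.2 kg.
Tool frame: the origin (TCP) lies between the finger pads; the fingertips stand 19 mm ahead of it and the grasp point (between the pads) is the TCP; z points along the fingers, y is the line along which they close (so a half turn about z gives the same grasp; the last joint's range is limited). The gripper opens to 85 mm and grips with 20 to 120 N. Pads are 22 mm wide; open, the fingers measure 114 mm over their backs; the gripper's body (76 mm by 85 mm) begins 54 mm behind the grasp point. The pads swing forward as they close: fully open they stand 13 mm farther back than shut.
Start: joints at [-1.425, 0.313, 1.498, -0, 1.331, -0.223], TCP at [0.189, -0.49, 0.25] pointing down, gripper open.
Joint ranges: [-2.94, 2.94], [-0.97, 2.17], [0.19, 2.56], [-1.23, 4.37], [0.02, 3.11], [-2.88, 2.88]. Speed limits (rad/s): [2.39, 2.39, 3.01, 3.14, 3.14, 3.14].

INTERFACE

Orientations are given as a 3x3 rotation matrix whose columns are the frame's x, y, z axes.
In Python, from cell import ctrl gives the robot as it stands.
- The arm moves only by the shell command python3 -m pendant 'ROWS' [FORCE]. ROWS is JSON, a list of rows, each an object of numbers: "tx", "ty", "tz": the shift along the tool's x, y, z scaled (see below); "wx", "wy", "wz": the turn, a rotation vector about the tool's x, y, z scaled (see below); "jaw": the closure, from 0 (fully open) to 1 (shut). A call has 1 to 12 rows; each row shifts and turns the commanded pose from where the row before left it, along the tool's axes as they then stand; what a row does not reach is not made up. The controller multiplies each number of a shift by 0.02 m and each number of a turn by 0.1 rad. A row lasts 1/12 s, in which the tool goes at most 41.7 mm and 7.16 degrees, less where a joint would pass 70% of its speed; a pose out of reach is approached as far as the arm can. A call with a number of a shift or a turn outside -1 to 1 is refused whole. A call with a gripper value outside its range is refused whole. The fingers move at their own pace and stop on an object; FORCE is the grip in N (left out, the last holds). Time passes only in rows, so rows that do not move let the fingers close. It gives the time, the measured TCP pose, the force, the opening and the grip force at its end, in the units of the state.
- ctrl.state(): the state, without advancing time (a new reading comes with each control period).
- ctrl.capture(name): name is "scene" or "top" or "wrist"; returns (picture, depth): 480x640x3 uint8, red, green, blue; 480x640 float32, m along the optical axis (not along the pixel's ray), 0 where there is no reading.
- ctrl.camera_info(name): a dict with "fx", "fy", "cx", "cy" (pixels), "rvec" (rotation vector, rad) and "tvec" (3), from world to camera coordinates, as OpenCV has them; the wrist camera has in their place "hand_eye" (4x4, takes a point from camera to tool coordinates, whose origin is the TCP and whose axes are the flange's). Camera axes: x right, y down, z forward; pixel columns grow to the right and rows downward; lengths in m; the calibration is good to about 2 mm. A picture is of the moment at which its call begins: read the wrist's pose just before it. camera_info takes no time and is no camera call.
- ctrl.hand_in(): hands the job in; it is judged then, once.
Trained networks look in the newest picture that a camera, given by its name, has taken for a name from the list of things; names that differ only in an ending like _2 or _b are one class to them, and where a whole thing is asked for, a point or a joint stands for the part that bears it (a point fixed in the world has none). Each returns a list of dicts, best first, with "confidence" (0 to 1); they miss things now and then, are a little off and sometimes report something else, mostly with a low value. They report only what shows in the picture. A call takes as long as a camera call. They do not tell look-alikes from the thing itself.
- ctrl.outline_of(name, camera): "pixels" (480x640 bool, what is visible of it).
- ctrl.pinpoint(name, camera): "centre" ([x, y, z] in m, in world coordinates, good to about 4 mm: a listed point, or the origin of a listed thing).
The state is a dict: "t": time; "joint_positions": joint angles; "qvel": joint speeds; "joint_torque": joint torques, N m; "tcp_pos": TCP position; "tcp_rot": TCP orientation; "ft_force": force on the tool from outside, world axes, zero at the start; "wrist_torque": the same for the moment, N m; "gripper_width": finger opening in m; "finger_force": force on a finger pad.
Only numpy, scipy, OpenCV 4.12 (cv2) and the standard library are available. Lean on these libraries where they do the work, as an engineer would, in place of code of your own. Each camera call takes 0.05 s, during which the arm holds its last target. There are 200 camera calls.

## Working session

There is one attempt and no reset: what is moved stays moved. The work goes in short steps, Python scripts to look and compute and a shell command to move; the robot and the scene stay as the last step left them, time stands still between calls to the robot, and variables do not carry over. Pictures are saved under pics/ and viewed, at most 10 in all, crops included, and the job is handed in when it is done.

```bash
ls; mkdir -p pics
cat > h.py <<'E'
import numpy as np, cv2
from cell import ctrl
def cap(cam,fn=None):
    p,d=ctrl.capture(cam)
    if fn: cv2.imwrite('pics/'+fn,cv2.cvtColor(p,cv2.COLOR_RGB2BGR))
    return p,d
def w2c(cam):
    i=ctrl.camera_info(cam); R=cv2.Rodrigues(np.array(i['rvec'],float))[0]; return i,R,np.array(i['tvec'],float).ravel()
def cloud(cam,d,st=None):
    i=ctrl.camera_info(cam); v,u=np.mgrid[:480,:640]
    P=np.stack([(u-i['cx'])/i['fx']*d,(v-i['cy'])/i['fy']*d,d],-1)
    if cam=='wrist':
        H=np.array(i['hand_eye']); P=P@H[:3,:3].T+H[:3,3]
        return P@np.array(st['tcp_rot']).T+np.array(st['tcp_pos'])
    i,R,t=w2c(cam); return (P-t)@R
def proj(cam,p):
    i,R,t=w2c(cam); q=R@np.array(p)+t; return i['fx']*q[0]/q[2]+i['cx'],i['fy']*q[1]/q[2]+i['cy']
E
python3 - <<'E'
from h import *
for c in('top','scene'):
    p,d=cap(c,c+'0.png')
    for n in ['block_center','bevel','corner','marker_center','well','mug','stapler','calculator','tape','eraser','jig']:
        for r in ctrl.pinpoint(n,c)[:4]:
            print(c,n,np.round(r['centre'],3),round(r['confidence'],2),np.round(proj(c,r['centre'])))
s=ctrl.state();print(s['t'],np.round(s['tcp_rot'],3).tolist())
E
```

```text
pics
top block_center [ 0.451 -0.34   0.029] 0.7 [516. 300.]
top bevel [ 0.426 -0.339  0.056] 0.6 [522. 313.]
top bevel [0.447 0.345 0.06 ] 0.46 [138. 294.]
top corner [0.619 0.073 0.016] 0.77 [294. 209.]
top marker_center [0.724 0.069 0.066] 0.77 [296. 148.]
top marker_center [ 0.615 -0.01   0.065] 0.65 [338. 205.]
top marker_center [ 0.728 -0.022  0.032] 0.64 [344. 153.]
top marker_center [ 0.605  0.357 -0.001] 0.42 [150. 215.]
top well [0.449 0.347 0.058] 0.74 [138. 293.]
top well [0.571 0.001 0.001] 0.22 [331. 235.]
top mug [0.604 0.356 0.   ] 0.66 [150. 216.]
top stapler [ 0.693 -0.318  0.   ] 0.75 [494. 178.]
top stapler [0.613 0.071 0.012] 0.56 [295. 212.]
top calculator [ 0.381  0.02  -0.   ] 0.67 [319. 335.]
top tape [0.36  0.172 0.   ] 0.7 [238. 344.]
top eraser [ 0.606 -0.179  0.   ] 0.6 [424. 219.]
top jig [ 0.576 -0.002 -0.002] 0.71 [333. 233.]
scene block_center [ 0.444 -0.345  0.032] 0.67 [158. 191.]
scene bevel [ 0.429 -0.338  0.052] 0.76 [161. 180.]
scene bevel [ 0.611 -0.014  0.067] 0.31 [293. 270.]
scene corner [0.615 0.072 0.019] 0.77 [341. 295.]
scene marker_center [ 0.613 -0.012  0.065] 0.95 [294. 272.]
scene marker_center [0.722 0.066 0.067] 0.84 [327. 337.]
scene marker_center [ 0.724 -0.023  0.036] 0.59 [273. 337.]
scene mug [ 0.608  0.358 -0.001] 0.86 [503. 324.]
scene stapler [ 0.691 -0.317 -0.004] 0.59 [122. 303.]
scene calculator [0.384 0.02  0.001] 0.7 [334. 204.]
scene tape [ 0.365  0.175 -0.001] 0.93 [407. 208.]
scene eraser [ 0.61  -0.186 -0.   ] 0.82 [206. 276.]
scene jig [ 0.58   0.002 -0.004] 0.72 [307. 280.]
1.2 [[0.933, 0.36, -0.0], [0.36, -0.933, 0.0], [-0.0, -0.0, -1.0]]
```

```bash
python3 -c "
import cv2,numpy as np
a=cv2.imread('pics/top0.png');print(a.shape)"
```

```text
(480, 640, 3)
```

View pics/top0.png

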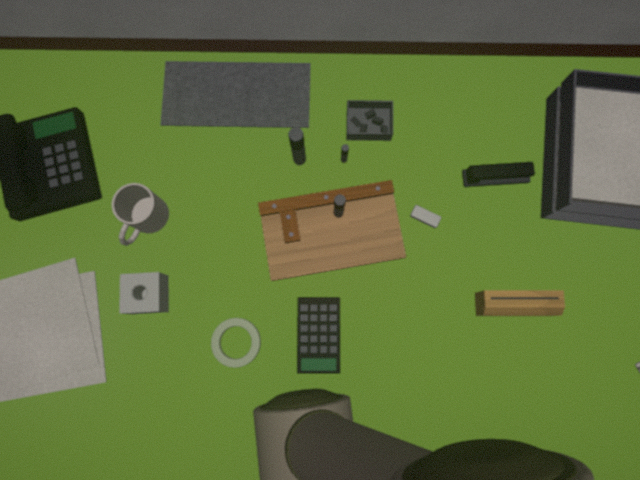

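View pics/scene0.png

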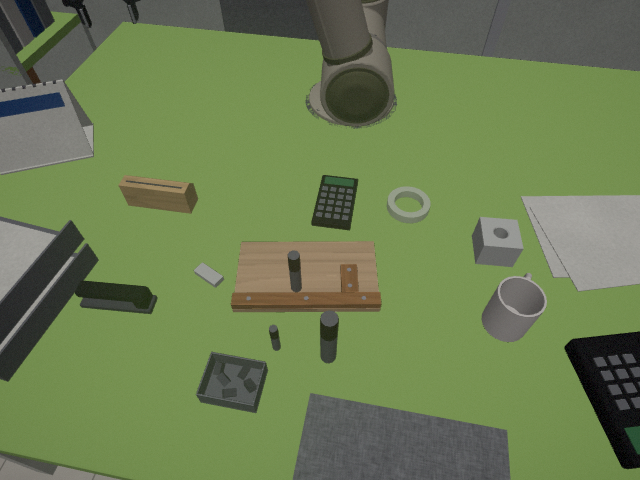

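The three markers are at top-view (297,146) for the big one, (345,153) for the small one, and (339,206) on the jig. The one on the jig fits: it stands on the board near the fence and is the middle size. I'll confirm it in a crop and measure the geometry.

Run:
```python
from h import *
a=cv2.imread('pics/scene0.png')[220:380,200:420]; cv2.imwrite('pics/crop1.png',cv2.resize(a,None,fx=3,fy=3,interpolation=cv2.INTER_CUBIC))
for c in('top','scene'):
    p,d=cap(c); X=cloud(c,d)
    def rect(m,n):
        r=cv2.minAreaRect((X[m][:,:2]*1000).astype(np.float32)); print(c,n,m.sum(),np.round(r[0],1),np.round(r[1],1),round(r[2],1))
    Z=X[...,2]
    box=lambda x0,x1,y0,y1,z0,z1:(X[...,0]>x0)&(X[...,0]<x1)&(X[...,1]>y0)&(X[...,1]<y1)&(Z>z0)&(Z<z1)&(d>0)
    rect(box(.38,.52,-.45,-.25,.056,.066),'blocktop z')
    m=box(.38,.52,-.45,-.25,.056,.066);print(np.median(Z[m]))
    for n,m in (('board',box(.46,.68,-.16,.16,.009,.020)),('fence+stop',box(.5,.68,-.16,.16,.025,.034)),('marker',box(.58,.65,-.05,.04,.06,.14)),('markertop',box(.58,.65,-.05,.04,.108,.125)),('holder',box(.38,.52,.28,.42,.05,.066)),('bigmarker',box(.68,.77,.03,.12,.05,.25)),('small',box(.68,.77,-.06,.01,.02,.25))):
        rect(m,n); print(np.median(Z[m]),Z[m].max())
    m=box(.5,.68,-.16,.16,.025,.034)
    np.save(c+'f.npy',X[m])
```

```text
top blocktop z 1651 [ 448.  -342.5] [ 38.8 141.1] 1.1
0.061800780504871505
top board 7926 [569.6 -20.2] [126.3 296.1] 11.0
0.016986475056587784 0.01999579603308498
top fence+stop 1989 [610.    5.9] [ 85.7 260.3] 10.9
0.03173611078169411 0.033996723188588235
top marker 181 [611.9 -12.5] [19.2 19.5] 43.3
0.1153047896310907 0.12057328825555551
top markertop 116 [612.  -12.4] [19.  19.5] 43.3
0.11700450027211387 0.12057328825555551
top holder 1475 [450.2 343.3] [70.3 72.2] 4.3
0.059794953856893755 0.06477132104349466
top bigmarker 401 [723.1  65.7] [25.4 26.5] 47.5
0.1231346504158448 0.13748064146714065
top small 185 [748.1 -29.4] [29.2 63.3] 54.9
0.03666576850283435 0.07445483045789475
scene blocktop z 852 [ 451.1 -341.1] [ 37.6 142.5] 1.9
0.061078064568199586
scene board 6583 [582.2 -17.2] [152.2 298.3] 11.2
0.015852006195821045 0.019950234909254825
scene fence+stop 2568 [610.6   7.7] [ 87.1 259.7] 11.0
0.030624229119599944 0.03399096441171245
scene marker 315 [613.5 -10.9] [20.9 19.1] 37.9
0.10036646417984546 0.1181524721292874
scene markertop 123 [612.7 -11.2] [19.7 18.9] 33.5
0.11517750190813529 0.1181524721292874
scene holder 1179 [449.9 344.3] [73.3 71.4] 4.4
0.05836065357874379 0.06264654853356226
scene bigmarker 659 [725.2  67.7] [25.4 25.9] 53.4
0.11621490413914792 0.1347811501156623
scene small 283 [750.7 -29.1] [29.8 65.2] 53.9
0.036358919298366384 0.07282471936204907
```

View pics/crop1.png

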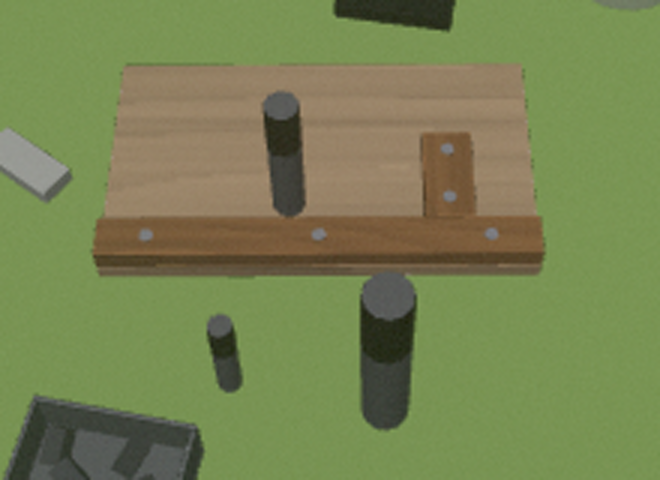

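The crop shows the middle marker (crop 285,150) standing on the board, with the thick one at (388,350) and the small one at (225,355) behind the fence. So the marker on the jig is the right one. I'll move towards it.

```bash
R='{}'; python3 -m pendant '[{"tx":1,"ty":-0.52},{"tx":1,"ty":-0.52},{"tx":1,"ty":-0.52},{"tx":1,"ty":-0.52},{"tx":1,"ty":-0.52},{"tx":1,"ty":-0.52},{"tx":1,"ty":-0.52},{"tx":1,"ty":-0.52},{"tx":1,"ty":-0.52},{"tx":1,"ty":-0.52},{"tx":1,"ty":-0.52},{"tx":1,"ty":-0.52}]' && python3 -m pendant '[{"tx":1,"ty":-0.52},{"tx":1,"ty":-0.52},{"tx":1,"ty":-0.52},{"tx":1,"ty":-0.52},{"tx":1,"ty":-0.52},{"tx":1,"ty":-0.52},{"tx":1,"ty":-0.52},{"tx":1,"ty":-0.52},{"tx":1,"ty":-0.52},{"tx":1,"ty":-0.52},{"wz":0.88},{"wz":0.88}]'
cat >> h.py <<'E'
def go(x,y,z,th=None):
    "print shift/turn units from current pose to target, tool down; th = angle of tool x"
    s=ctrl.state(); R=np.array(s['tcp_rot']); d=R.T@(np.array([x,y,z])-s['tcp_pos'])
    c=np.degrees(np.arctan2(R[1,0],R[0,0]))
    print('t',round(s['t'],2),'tcp',np.round(s['tcp_pos'],4),'th',round(c,2),'units',np.round(d/.02,2),'wz',None if th is None else round(np.radians(c-th)/.1,2),'F',np.round(s['ft_force'],1),'w',round(s['gripper_width'],4),'ff',s['finger_force'],'Rz',np.round(R[:,2],3))
E
python3 - <<'E'
from h import *
go(.6125,-.0115,.25,11)
p,d=cap('top'); X=cloud('top',d); Z=X[...,2]
m=(X[...,0]>.41)&(X[...,0]<.49)&(X[...,1]>.3)&(X[...,1]<.39)&(d>0)
q=m&(Z<.05)&(abs(X[...,0]-.45)<.022)&(abs(X[...,1]-.345)<.022)
v,u=np.nonzero(q);print(len(u),u.mean(),v.mean(),proj('top',[.45,.344,.058]))
# hole rim: intersect hole pixels' rays with z=.058
i,R,t=w2c('top');C=-R.T@t
r=np.stack([(u-i['cx'])/i['fx'],(v-i['cy'])/i['fy'],np.ones(len(u))],-1)@R
P=C+r*((.058-C[2])/r[:,2])[:,None];print(P.mean(0),cv2.minEnclosingCircle((P[:,:2]*1000).astype(np.float32)))
E
```

```text
t 1.3 tcp [ 0.1892 -0.4897  0.2503] th 21.13 units [ 2.836e+01 -1.467e+01  1.000e-02] wz 1.77 F [0.2 0.1 0. ] w 0.0855 ff 0.0 Rz [-0.  0. -1.]
139 140.3884892086331 292.50359712230215 (np.float64(139.28214783217712), np.float64(292.41295939604913))
[0.44988355 0.34199263 0.058     ] ((449.96917724609375, 342.0608825683594), 12.274044036865234)validation failed for argument at $[0]...
```

```bash
python3 -m pendant '[{"tx":1,"ty":-0.52,"tz":0,"wx":0,"wy":0,"wz":0,"jaw":0}]'; python3 -m pendant --help | head -20
```

```text
t: 1.43
tcp_pos: [0.2027, -0.4743, 0.25]
tcp_rot: [[0.934, 0.358, -0.001], [0.358, -0.934, -0.001], [-0.001, 0.0, -1.0]]
ft_force: [0.5, -0.8, 1.0]
gripper_width: 0.0856
finger_force: 0.0invalid input: not JSON, or not a number
```

```bash
python3 -m pendant '[{"tx":1,"ty":-0.52,"jaw":0}]' ; python3 -m pendant '[{"tx":1,"ty":-0.52,"tz":0,"wx":0,"wy":0,"wz":0,"jaw":0},{"tx":1,"ty":-0.52,"tz":0,"wx":0,"wy":0,"wz":0,"jaw":0},{"tx":1,"ty":-0.52,"tz":0,"wx":0,"wy":0,"wz":0,"jaw":0},{"tx":1,"ty":-0.52,"tz":0,"wx":0,"wy":0,"wz":0,"jaw":0},{"tx":1,"ty":-0.52,"tz":0,"wx":0,"wy":0,"wz":0,"jaw":0},{"tx":1,"ty":-0.52,"tz":0,"wx":0,"wy":0,"wz":0,"jaw":0},{"tx":1,"ty":-0.52,"tz":0,"wx":0,"wy":0,"wz":0,"jaw":0},{"tx":1,"ty":-0.52,"tz":0,"wx":0,"wy":0,"wz":0,"jaw":0},{"tx":1,"ty":-0.52,"tz":0,"wx":0,"wy":0,"wz":0,"jaw":0},{"tx":1,"ty":-0.52,"tz":0,"wx":0,"wy":0,"wz":0,"jaw":0},{"tx":1,"ty":-0.52,"tz":0,"wx":0,"wy":0,"wz":0,"jaw":0},{"tx":1,"ty":-0.52,"tz":0,"wx":0,"wy":0,"wz":0,"jaw":0}]'; python3 -m pendant '[{"tx":1,"ty":-0.52,"tz":0,"wx":0,"wy":0,"wz":0,"jaw":0},{"tx":1,"ty":-0.52,"tz":0,"wx":0,"wy":0,"wz":0,"jaw":0},{"tx":1,"ty":-0.52,"tz":0,"wx":0,"wy":0,"wz":0,"jaw":0},{"tx":1,"ty":-0.52,"tz":0,"wx":0,"wy":0,"wz":0,"jaw":0},{"tx":1,"ty":-0.52,"tz":0,"wx":0,"wy":0,"wz":0,"jaw":0},{"tx":1,"ty":-0.52,"tz":0,"wx":0,"wy":0,"wz":0,"jaw":0},{"tx":1,"ty":-0.52,"tz":0,"wx":0,"wy":0,"wz":0,"jaw":0},{"tx":1,"ty":-0.52,"tz":0,"wx":0,"wy":0,"wz":0,"jaw":0},{"tx":1,"ty":-0.52,"tz":0,"wx":0,"wy":0,"wz":0,"jaw":0},{"tx":0,"ty":0,"tz":0,"wx":0,"wy":0,"wz":0.88,"jaw":0},{"tx":0,"ty":0,"tz":0,"wx":0,"wy":0,"wz":0.88,"jaw":0},{"tx":0,"ty":0,"tz":0,"wx":0,"wy":0,"wz":0,"jaw":0}]'; python3 -c "
from h import *
go(.6125,-.0115,.25,11)"
```

```text
t: 2.43
tcp_pos: [0.3837, -0.269, 0.2504]
tcp_rot: [[0.933, 0.36, 0.0], [0.36, -0.933, -0.0], [0.0, 0.0, -1.0]]
ft_force: [-0.3, -0.8, 0.7]
gripper_width: 0.0856
finger_force: 0.0
t: 3.43
tcp_pos: [0.5173, -0.1173, 0.2502]
tcp_rot: [[0.982, 0.189, -0.0], [0.189, -0.982, 0.0], [-0.0, -0.0, -1.0]]
ft_force: [0.3, -0.6, -0.4]
gripper_width: 0.0853
finger_force: 0.0
t 3.43 tcp [ 0.5173 -0.1173  0.2502] th 10.92 units [ 5.67 -4.29  0.01] wz -0.01 F [ 0.3 -0.6 -0.4] w 0.0853 ff 0.0 Rz [-0.  0. -1.]validation failed for argument at $[0]...
```

```bash
python3 -m pendant '[{"tx":0.95,"ty":-0.72,"tz":0,"wx":0,"wy":0,"wz":0,"jaw":0},{"tx":0.95,"ty":-0.72,"tz":0,"wx":0,"wy":0,"wz":0,"jaw":0},{"tx":0.95,"ty":-0.71,"tz":0,"wx":0,"wy":0,"wz":0,"jaw":0},{"tx":0.94,"ty":-0.71,"tz":0,"wx":0,"wy":0,"wz":0,"jaw":0},{"tx":0.94,"ty":-0.71,"tz":0.5,"wx":0,"wy":0,"wz":0,"jaw":0},{"tx":0.94,"ty":-0.71,"tz":0.75,"wx":0,"wy":0,"wz":0,"jaw":0},{"tx":0,"ty":0,"tz":1,"wx":0,"wy":0,"wz":0,"jaw":0},{"tx":0,"ty":0,"tz":1,"wx":0,"wy":0,"wz":0,"jaw":0},{"tx":0,"ty":0,"tz":1,"wx":0,"wy":0,"wz":0,"jaw":0},{"tx":0,"ty":0,"tz":1,"wx":0,"wy":0,"wz":0,"jaw":0},{"tx":0,"ty":0,"tz":0,"wx":0,"wy":0,"wz":0,"jaw":0}]'
python3 - <<'E'
from h import *
go(.6125,-.0115,.085,11)
s=ctrl.state();p,d=cap('wrist','w1.png');X=cloud('wrist',d,s);Z=X[...,2]
m=(abs(X[...,0]-.6125)<.03)&(abs(X[...,1]+.0115)<.03)&(Z>.11)&(Z<.122)&(d>0)
print(m.sum(),cv2.minAreaRect((X[m][:,:2]*1000).astype(np.float32)))
E
```

```text
t: 4.35
tcp_pos: [0.6104, -0.0119, 0.1414]
tcp_rot: [[0.981, 0.194, -0.007], [0.194, -0.981, 0.001], [-0.006, -0.003, -1.0]]
ft_force: [-0.0, -0.1, -0.8]
gripper_width: 0.0853
finger_force: 0.0
t 4.35 tcp [ 0.6104 -0.0119  0.1414] th 11.17 units [0.13 0.01 2.82] wz 0.03 F [-0.  -0.1 -0.8] w 0.0853 ff 0.0 Rz [-0.007  0.001 -1.   ]
1456 ((612.1647338867188, -11.681618690490723), (20.30031394958496, 19.61484146118164), 16.452499389648438)
```

```bash
python3 -m pendant '[{"tx":0,"ty":0,"tz":1,"wx":0,"wy":0,"wz":0,"jaw":0},{"tx":0,"ty":0,"tz":1,"wx":0,"wy":0,"wz":0,"jaw":0},{"tx":0,"ty":0,"tz":0.9,"wx":0,"wy":0,"wz":0,"jaw":0},{"tx":0,"ty":0,"tz":0,"wx":0,"wy":0,"wz":0,"jaw":0.5},{"tx":0,"ty":0,"tz":0,"wx":0,"wy":0,"wz":0,"jaw":1},{"tx":0,"ty":0,"tz":0,"wx":0,"wy":0,"wz":0,"jaw":1},{"tx":0,"ty":0,"tz":0,"wx":0,"wy":0,"wz":0,"jaw":1},{"tx":0,"ty":0,"tz":0,"wx":0,"wy":0,"wz":0,"jaw":1},{"tx":0,"ty":0,"tz":0,"wx":0,"wy":0,"wz":0,"jaw":1},{"tx":0,"ty":0,"tz":0,"wx":0,"wy":0,"wz":0,"jaw":1}]' 35; python3 -c "
from h import *
go(.4495,.343,.19,11)"
```

```text
t: 5.23
tcp_pos: [0.6127, -0.0121, 0.0885]
tcp_rot: [[0.981, 0.192, 0.002], [0.192, -0.981, -0.0], [0.002, 0.001, -1.0]]
ft_force: [-0.1, 0.1, 5.8]
gripper_width: 0.0192
finger_force: 34.2
t 5.23 tcp [ 0.6127 -0.0121  0.0885] th 11.05 units [ -4.59 -18.98  -5.1 ] wz 0.01 F [-0.1  0.1  5.8] w 0.0192 ff 34.15832161903381 Rz [ 0.002 -0.    -1.   ]
```

```bash
python3 -m pendant '[{"tx":0,"ty":0,"tz":-1,"wx":0,"wy":0,"wz":0,"jaw":1},{"tx":0,"ty":0,"tz":-1,"wx":0,"wy":0,"wz":0,"jaw":1},{"tx":0,"ty":-0.5,"tz":-1,"wx":0,"wy":0,"wz":0,"jaw":1},{"tx":-0.24,"ty":-1,"tz":-1,"wx":0,"wy":0,"wz":0,"jaw":1},{"tx":-0.24,"ty":-1,"tz":-1,"wx":0,"wy":0,"wz":0,"jaw":1},{"tx":-0.24,"ty":-1,"tz":0,"wx":0,"wy":0,"wz":0,"jaw":1},{"tx":-0.24,"ty":-1,"tz":0,"wx":0,"wy":0,"wz":0,"jaw":1},{"tx":-0.24,"ty":-1,"tz":0,"wx":0,"wy":0,"wz":0,"jaw":1},{"tx":-0.24,"ty":-1,"tz":0,"wx":0,"wy":0,"wz":0,"jaw":1},{"tx":-0.24,"ty":-1,"tz":0,"wx":0,"wy":0,"wz":0,"jaw":1},{"tx":-0.24,"ty":-1,"tz":0,"wx":0,"wy":0,"wz":0,"jaw":1},{"tx":-0.24,"ty":-1,"tz":0,"wx":0,"wy":0,"wz":0,"jaw":1}]' && python3 -m pendant '[{"tx":-0.24,"ty":-1,"tz":0,"wx":0,"wy":0,"wz":0,"jaw":1},{"tx":-0.24,"ty":-1,"tz":0,"wx":0,"wy":0,"wz":0,"jaw":1},{"tx":-0.24,"ty":-1,"tz":0,"wx":0,"wy":0,"wz":0,"jaw":1},{"tx":-0.24,"ty":-1,"tz":0,"wx":0,"wy":0,"wz":0,"jaw":1},{"tx":-0.24,"ty":-1,"tz":0,"wx":0,"wy":0,"wz":0,"jaw":1},{"tx":-0.24,"ty":-1,"tz":0,"wx":0,"wy":0,"wz":0,"jaw":1},{"tx":-0.24,"ty":-1,"tz":0,"wx":0,"wy":0,"wz":0,"jaw":1},{"tx":-0.24,"ty":-1,"tz":0,"wx":0,"wy":0,"wz":0,"jaw":1},{"tx":-0.24,"ty":-1,"tz":0,"wx":0,"wy":0,"wz":0,"jaw":1},{"tx":-0.24,"ty":-0.5,"tz":0,"wx":0,"wy":0,"wz":0,"jaw":1},{"tx":0,"ty":0,"tz":0,"wx":0,"wy":0,"wz":0,"jaw":1},{"tx":0,"ty":0,"tz":0,"wx":0,"wy":0,"wz":0,"jaw":1}]'
python3 - <<'E'
from h import *
go(.4495,.343,.10,11)
s=ctrl.state();p,d=cap('wrist','w2.png');X=cloud('wrist',d,s);Z=X[...,2]
m=(abs(X[...,0]-.45)<.05)&(abs(X[...,1]-.343)<.05)&(d>0)
q=m&(Z>.05)&(Z<.064); print(q.sum(),cv2.minAreaRect((X[q][:,:2]*1000).astype(np.float32)))
q=m&(Z>.08); print(q.sum(),Z[q].min(),cv2.boundingRect((X[q][:,:2]*1000).astype(np.int32)))
cap('scene','s2.png')
for r in ctrl.pinpoint('marker_center','scene')[:4]: print(np.round(r['centre'],4),r['confidence'])
for r in ctrl.pinpoint('well','wrist')[:2]: print('well',np.round(r['centre'],4),r['confidence'])
E
```

```text
t: 6.23
tcp_pos: [0.5327, 0.1671, 0.1874]
tcp_rot: [[0.981, 0.192, -0.0], [0.192, -0.981, 0.0], [-0.0, -0.0, -1.0]]
ft_force: [-0.4, -0.7, 0.2]
gripper_width: 0.0189
finger_force: 34.2
t: 7.23
tcp_pos: [0.4497, 0.3433, 0.1873]
tcp_rot: [[0.981, 0.192, -0.0], [0.192, -0.981, -0.0], [-0.0, 0.0, -1.0]]
ft_force: [0.4, -0.8, 0.2]
gripper_width: 0.0189
finger_force: 34.2
t 7.23 tcp [0.4497 0.3433 0.1873] th 11.09 units [-0.01  0.01  4.36] wz 0.02 F [ 0.4 -0.8  0.2] w 0.0189 ff 34.227333068847656 Rz [-0. -0. -1.]
7302 ((449.22283935546875, 344.1325378417969), (70.6509017944336, 70.17447662353516), 4.494676113128662)
57035 0.11282701488516657 (429, 293, 45, 100)
[0.4489 0.3416 0.1678] 0.91
[0.7247 0.066  0.0667] 0.9
[0.4493 0.3416 0.1139] 0.65
[ 0.7249 -0.0214  0.0362] 0.58
well [0.4505 0.3437 0.0541] 0.82
```

View pics/w2.png

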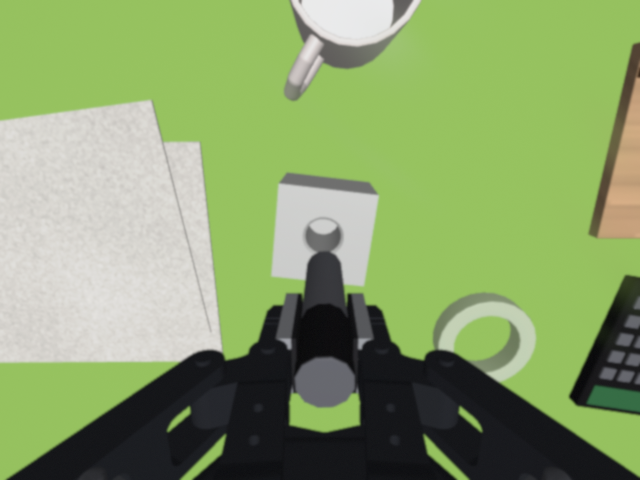

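The well is at (323,235), directly in line with the held marker. I'll lower it.

```bash
python3 -m pendant '[{"tx":0,"ty":0,"tz":1,"wx":0,"wy":0,"wz":0,"jaw":1},{"tx":0,"ty":0,"tz":1,"wx":0,"wy":0,"wz":0,"jaw":1},{"tx":0,"ty":0,"tz":0.5,"wx":0,"wy":0,"wz":0,"jaw":1},{"tx":0,"ty":0,"tz":0.5,"wx":0,"wy":0,"wz":0,"jaw":1},{"tx":0,"ty":0,"tz":0.5,"wx":0,"wy":0,"wz":0,"jaw":1},{"tx":0,"ty":0,"tz":0,"wx":0,"wy":0,"wz":0,"jaw":1},{"tx":0,"ty":0,"tz":0,"wx":0,"wy":0,"wz":0,"jaw":1}]'; python3 -c "
from h import *
go(.4495,.343,.093,11)
p,d=cap('scene');a=cv2.cvtColor(p,cv2.COLOR_RGB2BGR)[170:290,420:560];cv2.imwrite('pics/s3.png',cv2.resize(a,None,fx=4,fy=4))"
```

```text
t: 8.02
tcp_pos: [0.4499, 0.3435, 0.1174]
tcp_rot: [[0.981, 0.191, -0.0], [0.191, -0.981, -0.0], [-0.0, 0.0, -1.0]]
ft_force: [-0.8, 0.2, -0.3]
gripper_width: 0.0192
finger_force: 34.2
t 8.02 tcp [0.4499 0.3435 0.1174] th 11.04 units [-0.03  0.02  1.22] wz 0.01 F [-0.8  0.2 -0.3] w 0.0192 ff 34.22837734222412 Rz [-0. -0. -1.]
```

View pics/s3.png

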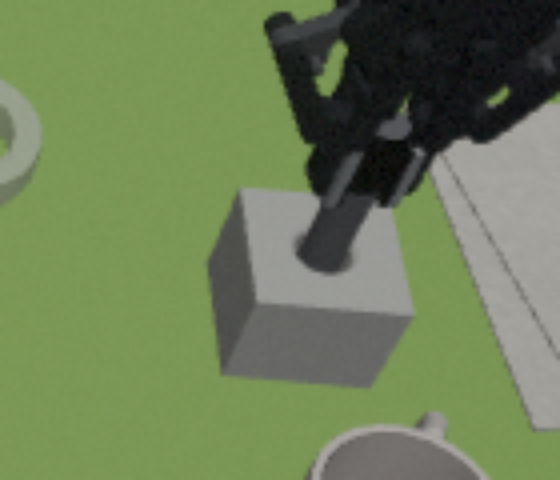

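The marker is inside the well mouth (crop 325,250) with no contact force. I'll lower it the rest of the way, release and rise.

```bash
python3 -m pendant '[{"tx":0,"ty":0,"tz":0.6,"wx":0,"wy":0,"wz":0,"jaw":1},{"tx":0,"ty":0,"tz":0.5,"wx":0,"wy":0,"wz":0,"jaw":1},{"tx":0,"ty":0,"tz":0,"wx":0,"wy":0,"wz":0,"jaw":1},{"tx":0,"ty":0,"tz":0,"wx":0,"wy":0,"wz":0,"jaw":0},{"tx":0,"ty":0,"tz":0,"wx":0,"wy":0,"wz":0,"jaw":0},{"tx":0,"ty":0,"tz":0,"wx":0,"wy":0,"wz":0,"jaw":0},{"tx":0,"ty":0,"tz":0,"wx":0,"wy":0,"wz":0,"jaw":0},{"tx":0,"ty":0,"tz":0,"wx":0,"wy":0,"wz":0,"jaw":0},{"tx":0,"ty":0,"tz":-0.5,"wx":0,"wy":0,"wz":0,"jaw":0},{"tx":0,"ty":0,"tz":-1,"wx":0,"wy":0,"wz":0,"jaw":0},{"tx":0,"ty":0,"tz":-1,"wx":0,"wy":0,"wz":0,"jaw":0},{"tx":0,"ty":0,"tz":-1,"wx":0,"wy":0,"wz":0,"jaw":0}]'; python3 -m pendant '[{"tx":0,"ty":0,"tz":-1,"wx":0,"wy":0,"wz":0,"jaw":0},{"tx":0,"ty":0,"tz":-1,"wx":0,"wy":0,"wz":0,"jaw":0},{"tx":0,"ty":0.5,"tz":0,"wx":0,"wy":0,"wz":0,"jaw":0}]'
python3 - <<'E'
from h import *
go(.4495,-.341,.20,90)
cap('scene')
for r in ctrl.pinpoint('marker_center','scene')[:4]: print(np.round(r['centre'],4),r['confidence'])
p,d=cap('top');X=cloud('top',d);Z=X[...,2]
m=(abs(X[...,0]-.45)<.02)&(abs(X[...,1]-.343)<.02)&(Z>.08)&(Z<.13)
print(m.sum(),np.median(Z[m]),np.median(X[m],0))
m=(X[...,0]>.38)&(X[...,0]<.52)&(X[...,1]>-.45)&(X[...,1]<-.25)&(Z>.054)&(Z<.068)
b=cv2.boxPoints(cv2.minAreaRect((X[m][:,:2]*1000).astype(np.float32)));print(b)
P=X[m]; c=np.polyfit(P[:,1],P[:,0],1);print('yaw deg',-np.degrees(np.arctan(c[0])))
E
```

```text
t: 9.07
tcp_pos: [0.4498, 0.3436, 0.1671]
tcp_rot: [[0.981, 0.192, 0.0], [0.192, -0.981, 0.0], [0.0, -0.0, -1.0]]
ft_force: [-0.4, 1.0, 0.0]
gripper_width: 0.0852
finger_force: 0.0
t: 9.32
tcp_pos: [0.4526, 0.3351, 0.2102]
tcp_rot: [[0.981, 0.193, 0.007], [0.193, -0.981, 0.004], [0.007, -0.002, -1.0]]
ft_force: [-0.3, 0.8, 1.1]
gripper_width: 0.0855
finger_force: 0.0
t 9.32 tcp [0.4526 0.3351 0.2102] th 11.13 units [-6.68 33.14  0.39] wz -13.77 F [-0.3  0.8  1.1] w 0.0855 ff 0.0 Rz [ 0.007  0.004 -1.   ]
[0.7244 0.0669 0.0676] 0.92
[0.449  0.3436 0.0583] 0.77
[ 0.7248 -0.0225  0.0354] 0.74
182 0.10835828204621063 [0.44877121 0.33731396 0.10835828]
[[ 425.4829  -271.9426 ]
 [ 428.2738  -413.5369 ]
 [ 468.70752 -412.73996]
 [ 465.91663 -271.14566]]
yaw deg 0.8508480174734345
```

The marker stands in the well (centre z 0.058). Next is the card stand.

```bash
python3 -m pendant '[{"tx":0,"ty":0,"tz":0,"wx":0,"wy":0,"wz":-1,"jaw":0},{"tx":0,"ty":0,"tz":0,"wx":0,"wy":0,"wz":-1,"jaw":0},{"tx":0,"ty":0,"tz":0,"wx":0,"wy":0,"wz":-1,"jaw":0},{"tx":0,"ty":0,"tz":0,"wx":0,"wy":0,"wz":-1,"jaw":0},{"tx":0,"ty":0,"tz":0,"wx":0,"wy":0,"wz":-1,"jaw":0},{"tx":0,"ty":0,"tz":0,"wx":0,"wy":0,"wz":-1,"jaw":0},{"tx":0,"ty":0,"tz":0,"wx":0,"wy":0,"wz":-1,"jaw":0},{"tx":0,"ty":0,"tz":0,"wx":0,"wy":0,"wz":-1,"jaw":0},{"tx":0,"ty":0,"tz":0,"wx":0,"wy":0,"wz":-1,"jaw":0},{"tx":0,"ty":0,"tz":0,"wx":0,"wy":0,"wz":-1,"jaw":0},{"tx":0,"ty":0,"tz":0,"wx":0,"wy":0,"wz":-1,"jaw":0},{"tx":0,"ty":0,"tz":0,"wx":0,"wy":0,"wz":-1,"jaw":0}]' >/dev/null; python3 -m pendant '[{"tx":0,"ty":0,"tz":0,"wx":0,"wy":0,"wz":-1,"jaw":0},{"tx":0,"ty":0,"tz":0,"wx":0,"wy":0,"wz":-1,"jaw":0},{"tx":-1,"ty":0,"tz":0,"wx":0,"wy":0,"wz":0,"jaw":0},{"tx":-1,"ty":0,"tz":0,"wx":0,"wy":0,"wz":0,"jaw":0},{"tx":-1,"ty":0,"tz":0,"wx":0,"wy":0,"wz":0,"jaw":0},{"tx":-1,"ty":0,"tz":0,"wx":0,"wy":0,"wz":0,"jaw":0},{"tx":-1,"ty":0,"tz":0,"wx":0,"wy":0,"wz":0,"jaw":0},{"tx":-1,"ty":0,"tz":0,"wx":0,"wy":0,"wz":0,"jaw":0},{"tx":-1,"ty":0,"tz":0,"wx":0,"wy":0,"wz":0,"jaw":0},{"tx":-1,"ty":0,"tz":0,"wx":0,"wy":0,"wz":0,"jaw":0},{"tx":-1,"ty":0,"tz":0,"wx":0,"wy":0,"wz":0,"jaw":0},{"tx":-1,"ty":0,"tz":0,"wx":0,"wy":0,"wz":0,"jaw":0}]'; python3 -m pendant '[{"tx":-1,"ty":0,"tz":0,"wx":0,"wy":0,"wz":0,"jaw":0},{"tx":-1,"ty":0,"tz":0,"wx":0,"wy":0,"wz":0,"jaw":0},{"tx":-1,"ty":0,"tz":0,"wx":0,"wy":0,"wz":0,"jaw":0},{"tx":-1,"ty":0,"tz":0,"wx":0,"wy":0,"wz":0,"jaw":0},{"tx":-1,"ty":0,"tz":0,"wx":0,"wy":0,"wz":0,"jaw":0},{"tx":-1,"ty":0,"tz":0,"wx":0,"wy":0,"wz":0,"jaw":0},{"tx":-1,"ty":0,"tz":0,"wx":0,"wy":0,"wz":0,"jaw":0},{"tx":-1,"ty":0,"tz":0,"wx":0,"wy":0,"wz":0,"jaw":0},{"tx":-1,"ty":0,"tz":0,"wx":0,"wy":0,"wz":0,"jaw":0},{"tx":-1,"ty":0,"tz":0,"wx":0,"wy":0,"wz":0,"jaw":0},{"tx":-1,"ty":0,"tz":0,"wx":0,"wy":0,"wz":0,"jaw":0},{"tx":-1,"ty":0,"tz":0,"wx":0,"wy":0,"wz":0,"jaw":0}]'; python3 -c "
from h import *
go(.4465,-.342,.20,91.1)"
```

```text
t: 11.47
tcp_pos: [0.4555, 0.1329, 0.2045]
tcp_rot: [[-0.022, 1.0, -0.002], [1.0, 0.022, 0.0], [0.0, -0.002, -1.0]]
ft_force: [-0.1, 0.2, 0.7]
gripper_width: 0.0857
finger_force: 0.0
t: 12.47
tcp_pos: [0.4609, -0.1069, 0.2045]
tcp_rot: [[-0.022, 1.0, -0.002], [1.0, 0.022, 0.001], [0.001, -0.002, -1.0]]
ft_force: [-0.5, 0.1, -0.3]
gripper_width: 0.0855
finger_force: 0.0
t 12.47 tcp [ 0.4609 -0.1069  0.2045] th 91.25 units [-11.74  -0.98   0.21] wz 0.03 F [-0.5  0.1 -0.3] w 0.0855 ff 0.0 Rz [-0.002  0.001 -1.   ]
```

```bash
python3 -m pendant '[{"tx":-1,"ty":-0.1,"tz":0,"wx":0,"wy":0,"wz":0,"jaw":0},{"tx":-1,"ty":-0.1,"tz":0,"wx":0,"wy":0,"wz":0,"jaw":0},{"tx":-1,"ty":-0.1,"tz":0,"wx":0,"wy":0,"wz":0,"jaw":0},{"tx":-1,"ty":-0.1,"tz":0,"wx":0,"wy":0,"wz":0,"jaw":0},{"tx":-1,"ty":-0.1,"tz":0,"wx":0,"wy":0,"wz":0,"jaw":0},{"tx":-1,"ty":-0.1,"tz":0,"wx":0,"wy":0,"wz":0,"jaw":0},{"tx":-1,"ty":-0.1,"tz":0,"wx":0,"wy":0,"wz":0,"jaw":0},{"tx":-1,"ty":-0.1,"tz":0.5,"wx":0,"wy":0,"wz":0,"jaw":0},{"tx":-1,"ty":-0.1,"tz":1,"wx":0,"wy":0,"wz":0,"jaw":0},{"tx":-1,"ty":-0.1,"tz":1,"wx":0,"wy":0,"wz":0,"jaw":0},{"tx":-0.75,"ty":0,"tz":1,"wx":0,"wy":0,"wz":0,"jaw":0},{"tx":0,"ty":0,"tz":0,"wx":0,"wy":0,"wz":0,"jaw":0}]'
python3 - <<'E'
from h import *
s=ctrl.state();p,d=cap('wrist','w4.png');X=cloud('wrist',d,s);Z=X[...,2]
m=(abs(X[...,0]-.4465)<.05)&(abs(X[...,1]+.342)<.1)&(Z>.015)&(Z<.066)&(d>0)
for lo in(.015,.057):
    q=m&(Z>lo);print(q.sum(),cv2.minAreaRect((X[q][:,:2]*1000).astype(np.float32)))
go(.4465,-.342,.04,91.1)
E
```

```text
t: 13.47
tcp_pos: [0.4444, -0.3222, 0.1308]
tcp_rot: [[-0.02, 1.0, -0.005], [1.0, 0.02, 0.005], [0.005, -0.005, -1.0]]
ft_force: [-0.1, 1.3, -1.5]
gripper_width: 0.0854
finger_force: 0.0
16462 ((445.15606689453125, -342.3941345214844), (44.18492126464844, 141.2938995361328), 1.116461157798767)
12089 ((450.20953369140625, -342.34423828125), (34.0230827331543, 141.19935607910156), 1.0877975225448608)
t 13.52 tcp [ 0.4451 -0.3213  0.1329] th 91.17 units [-1.05  0.07  4.64] wz 0.01 F [-0.1 -0.3  0.2] w 0.0853 ff 0.0 Rz [-0.004  0.004 -1.   ]
```

View pics/w4.png

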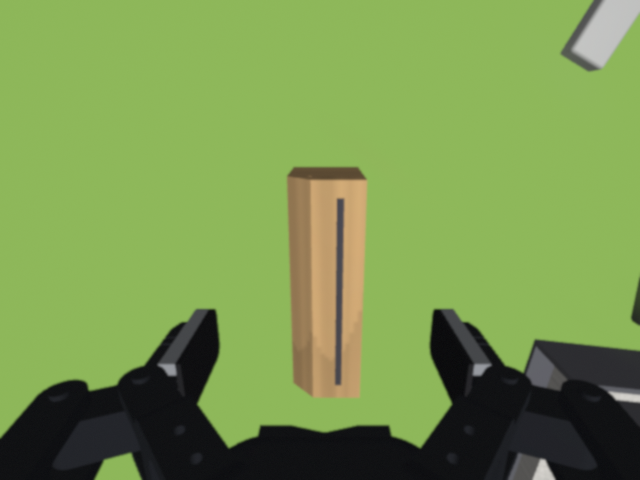

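The block is centred at (325,285), with the bevel on the robot side (left edge). I'll grasp it.

```bash
python3 -m pendant '[{"tx":-1,"ty":0,"tz":0,"wx":0,"wy":0,"wz":0,"jaw":0},{"tx":-0.05,"ty":0,"tz":1,"wx":0,"wy":0,"wz":0,"jaw":0},{"tx":0,"ty":0,"tz":1,"wx":0,"wy":0,"wz":0,"jaw":0},{"tx":0,"ty":0,"tz":1,"wx":0,"wy":0,"wz":0,"jaw":0},{"tx":0,"ty":0,"tz":1,"wx":0,"wy":0,"wz":0,"jaw":0},{"tx":0,"ty":0,"tz":0.7,"wx":0,"wy":0,"wz":0,"jaw":0},{"tx":0,"ty":0,"tz":0,"wx":0,"wy":0,"wz":0,"jaw":0},{"tx":0,"ty":0,"tz":0,"wx":0,"wy":0,"wz":0,"jaw":0.3},{"tx":0,"ty":0,"tz":0,"wx":0,"wy":0,"wz":0,"jaw":1},{"tx":0,"ty":0,"tz":0,"wx":0,"wy":0,"wz":0,"jaw":1},{"tx":0,"ty":0,"tz":0,"wx":0,"wy":0,"wz":0,"jaw":1},{"tx":0,"ty":0,"tz":0,"wx":0,"wy":0,"wz":0,"jaw":1}]' 90; python3 -m pendant '[{"tx":0,"ty":0,"tz":0,"wx":0,"wy":0,"wz":0,"jaw":1},{"tx":0,"ty":0,"tz":0,"wx":0,"wy":0,"wz":0,"jaw":1},{"tx":0,"ty":0,"tz":0,"wx":0,"wy":0,"wz":0,"jaw":1}]'; python3 -c "
from h import *
go(.6074,-.0008,.06,101)"
```

```text
t: 14.52
tcp_pos: [0.4472, -0.343, 0.043]
tcp_rot: [[-0.022, 1.0, 0.002], [1.0, 0.022, -0.002], [-0.002, 0.002, -1.0]]
ft_force: [0.1, 1.7, 8.5]
gripper_width: 0.0424
finger_force: 93.3
t: 14.77
tcp_pos: [0.4472, -0.343, 0.0431]
tcp_rot: [[-0.022, 1.0, 0.002], [1.0, 0.022, -0.002], [-0.002, 0.002, -1.0]]
ft_force: [-0.2, 1.6, 7.3]
gripper_width: 0.0428
finger_force: 93.3
t 14.77 tcp [ 0.4472 -0.343   0.0431] th 91.27 units [16.93  8.39 -0.87] wz -1.7 F [-0.2  1.6  7.3] w 0.0428 ff 93.27172569930553 Rz [ 0.002 -0.002 -1.   ]
```

```bash
python3 -m pendant '[{"tx":0,"ty":0,"tz":-1,"wx":0,"wy":0,"wz":0,"jaw":1},{"tx":0,"ty":0,"tz":-1,"wx":0,"wy":0,"wz":0,"jaw":1},{"tx":0,"ty":0,"tz":-1,"wx":0,"wy":0,"wz":0,"jaw":1},{"tx":0.5,"ty":0.2,"tz":-0.3,"wx":0,"wy":0,"wz":0,"jaw":1},{"tx":1,"ty":0.46,"tz":0,"wx":0,"wy":0,"wz":0,"jaw":1},{"tx":1,"ty":0.46,"tz":0,"wx":0,"wy":0,"wz":0,"jaw":1},{"tx":1,"ty":0.46,"tz":0,"wx":0,"wy":0,"wz":0,"jaw":1},{"tx":1,"ty":0.46,"tz":0,"wx":0,"wy":0,"wz":0,"jaw":1},{"tx":1,"ty":0.46,"tz":0,"wx":0,"wy":0,"wz":0,"jaw":1},{"tx":1,"ty":0.46,"tz":0,"wx":0,"wy":0,"wz":0,"jaw":1},{"tx":1,"ty":0.46,"tz":0,"wx":0,"wy":0,"wz":0,"jaw":1},{"tx":1,"ty":0.46,"tz":0,"wx":0,"wy":0,"wz":0,"jaw":1}]'; python3 -m pendant '[{"tx":1,"ty":0.46,"tz":0,"wx":0,"wy":0,"wz":0,"jaw":1},{"tx":1,"ty":0.46,"tz":0,"wx":0,"wy":0,"wz":0,"jaw":1},{"tx":1,"ty":0.46,"tz":0,"wx":0,"wy":0,"wz":0,"jaw":1},{"tx":1,"ty":0.46,"tz":0,"wx":0,"wy":0,"wz":0,"jaw":1},{"tx":1,"ty":0.46,"tz":0,"wx":0,"wy":0,"wz":0,"jaw":1},{"tx":1,"ty":0.46,"tz":0,"wx":0,"wy":0,"wz":0,"jaw":1},{"tx":1,"ty":0.46,"tz":0,"wx":0,"wy":0,"wz":0,"jaw":1},{"tx":0.5,"ty":0.2,"tz":0,"wx":0,"wy":0,"wz":-0.5,"jaw":1},{"tx":0,"ty":0,"tz":0,"wx":0,"wy":0,"wz":-0.6,"jaw":1},{"tx":0,"ty":0,"tz":0,"wx":0,"wy":0,"wz":-0.6,"jaw":1},{"tx":0,"ty":0,"tz":0,"wx":0,"wy":0,"wz":0,"jaw":1},{"tx":0,"ty":0,"tz":0,"wx":0,"wy":0,"wz":0,"jaw":1}]'
python3 - <<'E'
from h import *
go(.5857,-.0202,.062,101)
# block underside height in hand, seen by scene cam; top height from wrist+scene
s=ctrl.state()
p,d=cap('wrist');X=cloud('wrist',d,s);Z=X[...,2];T=s['tcp_pos']
J=np.array([[.9816,.1908],[-.1908,.9816]])
for n,XX in(('wrist',X),('scene',cloud('scene',cap('scene','s5.png')[1]))):
    L=(XX[...,:2]-np.array([.5786,.0008]))@J.T; c=(np.array(T[:2])-[.5786,.0008])@J.T
    Z=XX[...,2]
    m=(abs(L[...,0]-c[0])<.03)&(abs(L[...,1]-c[1])<.09)&(abs(L[...,1]-c[1])>.03)&(Z>.05)&(Z<.16)
    print(n,m.sum(),'tcp jig',c*1000,'z range',np.percentile(Z[m],[1,50,99]))
    q=m&(Z>np.percentile(Z[m],95)-.02);print(cv2.minAreaRect((L[q]*1000).astype(np.float32)))
    f=(L[...,0]>-.02)&(L[...,0]<.08)&(abs(L[...,1])<.14)&(Z>.025)&(Z<.034)
    if f.sum()>200:
        print('fence/stop',f.sum(),cv2.minAreaRect((L[f]*1000).astype(np.float32)))
        g=f&(L[...,0]<.04)&(L[...,0]>-.005)
        if g.sum(): print('stop y',np.percentile(L[g][:,1],[1,50,99])*1000,g.sum())
E
```

```text
t: 15.77
tcp_pos: [0.5204, -0.1688, 0.1067]
tcp_rot: [[-0.022, 1.0, -0.001], [1.0, 0.022, 0.001], [0.001, -0.001, -1.0]]
ft_force: [0.5, -0.2, -3.0]
gripper_width: 0.0428
finger_force: 92.4
t: 16.77
tcp_pos: [0.5851, -0.0188, 0.1068]
tcp_rot: [[-0.189, 0.982, -0.001], [0.982, 0.189, 0.0], [0.0, -0.001, -1.0]]
ft_force: [0.2, 1.2, -3.3]
gripper_width: 0.0422
finger_force: 92.4
t 16.77 tcp [ 0.5851 -0.0188  0.1068] th 100.91 units [-0.08  0.02  2.24] wz -0.01 F [ 0.2  1.2 -3.3] w 0.0422 ff 92.38968584686518 Rz [-0.001  0.    -1.   ]
wrist 19481 tcp jig [  2.60593617 -20.44572766] z range [0.07805188 0.12300073 0.12472657]
((2.4309730529785156, -5.011905670166016), (111.23023223876953, 44.27019500732422), 89.95248413085938)
fence/stop 23020 ((31.72878646850586, 18.04436492919922), (192.86383056640625, 85.47937774658203), 89.91629028320312)
stop y [62.32229421 77.5168887  91.61074327] 5689
scene 1780 tcp jig [  2.60593617 -20.44572766] z range [0.06524979 0.11661609 0.12674017]
((4.581094741821289, -19.507896423339844), (139.9095916748047, 44.398075103759766), 89.53787994384766)
fence/stop 2550 ((32.78246307373047, 0.343170166015625), (87.29244995117188, 259.34649658203125), 0.38152265548706055)
stop y [62.54739872 77.16041161 91.74617926] 349
```

View pics/s5.png

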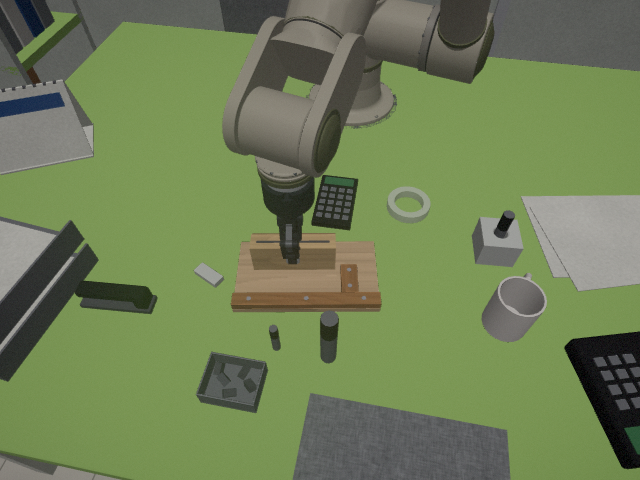

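The block is held square to the jig, at (293,255), and the marker is in the holder at (505,225). I'll lower the block and bring it near the corner.

```bash
python3 -m pendant '[{"tx":0,"ty":0,"tz":0.8,"wx":0,"wy":0,"wz":0,"jaw":1},{"tx":0,"ty":0,"tz":0.8,"wx":0,"wy":0,"wz":0,"jaw":1},{"tx":0,"ty":0,"tz":0.5,"wx":0,"wy":0,"wz":0,"jaw":1},{"tx":0,"ty":0,"tz":0.2,"wx":0,"wy":0,"wz":0,"jaw":1},{"tx":0.2,"ty":0.4,"tz":0,"wx":0,"wy":0,"wz":0,"jaw":1},{"tx":0.2,"ty":0.4,"tz":0,"wx":0,"wy":0,"wz":0,"jaw":1},{"tx":0.15,"ty":0.35,"tz":0,"wx":0,"wy":0,"wz":0,"jaw":1},{"tx":0,"ty":0,"tz":0,"wx":0,"wy":0,"wz":0,"jaw":1},{"tx":0,"ty":0,"tz":0,"wx":0,"wy":0,"wz":0,"jaw":1}]' 120
cat >> h.py <<'E'
J=np.array([[.9816,.1908],[-.1908,.9816]])
def st():
    s=ctrl.state(); F=np.array(s['ft_force']);T=np.array(s['wrist_torque'])
    print('t',round(s['t'],2),'jig xy',np.round(J@(np.array(s['tcp_pos'][:2])-[.5786,.0008])*1000,1),'z',round(s['tcp_pos'][2]*1000,1),'Fjig',np.round(J@F[:2],1),round(F[2],1),'Tjig',np.round(J@T[:2],2),round(T[2],2),'w',round(s['gripper_width']*1000,1),'Rz',np.round(np.array(s['tcp_rot'])[:,2],3))
E
python3 -c "
from h import *
st();go(.6,0,.05,101)"
```

```text
t: 17.62
tcp_pos: [0.6068, -0.0036, 0.0618]
tcp_rot: [[-0.191, 0.982, 0.001], [0.982, 0.191, -0.0], [-0.0, 0.001, -1.0]]
ft_force: [0.4, 0.5, -3.0]
gripper_width: 0.0419
finger_force: 126.4
t 17.62 jig xy [26.8 -9.7] z 61.8 Fjig [0.5 0.4] -3.0 Tjig [0.06 0.02] 0.05 w 41.9 Rz [ 0.001 -0.    -1.   ]
t 17.62 tcp [ 0.6068 -0.0036  0.0618] th 101.04 units [ 0.24 -0.3   0.59] wz 0.01 F [ 0.4  0.5 -3. ] w 0.0419 ff 126.44181355834007 Rz [ 0.001 -0.    -1.   ]
```

```bash
python3 -m pendant '[{"tx":0,"ty":0,"tz":0.07,"wx":0,"wy":0,"wz":0,"jaw":1},{"tx":0,"ty":0,"tz":0.07,"wx":0,"wy":0,"wz":0,"jaw":1},{"tx":0,"ty":0,"tz":0.05,"wx":0,"wy":0,"wz":0,"jaw":1},{"tx":0,"ty":0,"tz":0,"wx":0,"wy":0,"wz":0,"jaw":1}]' >/dev/null; python3 -c "
from h import *
st()"; python3 -m pendant '[{"tx":0.08,"ty":0,"tz":0,"wx":0,"wy":0,"wz":0,"jaw":1},{"tx":0.07,"ty":0,"tz":0,"wx":0,"wy":0,"wz":0,"jaw":1},{"tx":0,"ty":0,"tz":0,"wx":0,"wy":0,"wz":0,"jaw":1}]' >/dev/null; python3 -c "
from h import *
st()"; python3 -m pendant '[{"tx":0,"ty":0.08,"tz":0,"wx":0,"wy":0,"wz":0,"jaw":1},{"tx":0,"ty":0.07,"tz":0,"wx":0,"wy":0,"wz":0,"jaw":1},{"tx":0,"ty":0,"tz":0,"wx":0,"wy":0,"wz":0,"jaw":1}]' >/dev/null; python3 -c "
from h import *
st()"
```

```text
t 17.95 jig xy [ 26.2 -10.2] z 58.3 Fjig [-0.8  2.2] 2.8 Tjig [0.16 0.4 ] -0.05 w 42.0 Rz [ 0.001 -0.    -1.   ]
t 18.2 jig xy [26.4 -8.6] z 58.3 Fjig [-1.1 -7.6] 3.5 Tjig [-1.16  0.26] 0.03 w 41.6 Rz [ 0.003 -0.003 -1.   ]
t 18.45 jig xy [27.3 -8.7] z 58.1 Fjig [-13.   -8.8] 11.4 Tjig [-1.25  2.52] -0.06 w 41.9 Rz [-0.004 -0.003 -1.   ]
```

```bash
python3 -m pendant '[{"tx":0,"ty":0.03,"tz":0.05,"wx":0,"wy":0,"wz":0,"jaw":1},{"tx":0,"ty":0.03,"tz":0.05,"wx":0,"wy":0,"wz":0,"jaw":1},{"tx":0,"ty":0,"tz":0.05,"wx":0,"wy":0,"wz":0,"jaw":1},{"tx":0,"ty":0,"tz":0,"wx":0,"wy":0,"wz":0,"jaw":1},{"tx":0,"ty":0,"tz":0,"wx":0,"wy":0,"wz":0,"jaw":1}]' >/dev/null; python3 -c "
from h import *
st()
J=np.array([[.9816,.1908],[-.1908,.9816]])
for n in('scene','top'):
    X=cloud(n,cap(n,n+'6.png')[1]); Z=X[...,2]; L=(X[...,:2]-np.array([.5786,.0008]))@J.T
    m=(abs(L[...,0]-.028)<.03)&(abs(L[...,1]+.007)<.09)&(abs(L[...,1]+.007)>.035)&(Z>.066)&(Z<.085)
    print(n,m.sum(),cv2.minAreaRect((L[m]*1000).astype(np.float32)),np.median(Z[m]),np.percentile(L[m],[1,99],axis=0))
    for r in ctrl.pinpoint('block_center',n)[:1]: print((J@(np.array(r['centre'][:2])-[.5786,.0008])*1000),r['centre'][2])
a=cv2.imread('pics/scene6.png')[200:330,200:400];cv2.imwrite('pics/c6.png',cv2.resize(a,None,fx=4,fy=4,interpolation=cv2.INTER_CUBIC))
"
```

```text
t 18.87 jig xy [27.5 -8.7] z 58.1 Fjig [-34.1  -6.1] 40.6 Tjig [-0.77  5.42] -0.15 w 42.1 Rz [-0.006 -0.003 -1.   ]
scene 795 ((30.82194709777832, -7.585731506347656), (140.26011657714844, 40.13267135620117), 89.64805603027344) 0.07544408363570725 [[ 0.01166726 -0.07684887]
 [ 0.05044398  0.06214498]]
[27.31584 -6.73572] 0.0469
top 5 ((44.98575973510742, -64.20980834960938), (1.0818370580673218, 9.298810005187988), 68.47039794921875) 0.07745002168940715 [[ 0.04052241 -0.06631737]
 [ 0.04897199 -0.06301421]]
[-61.39992 358.08456] 0.0085
```

View pics/c6.png

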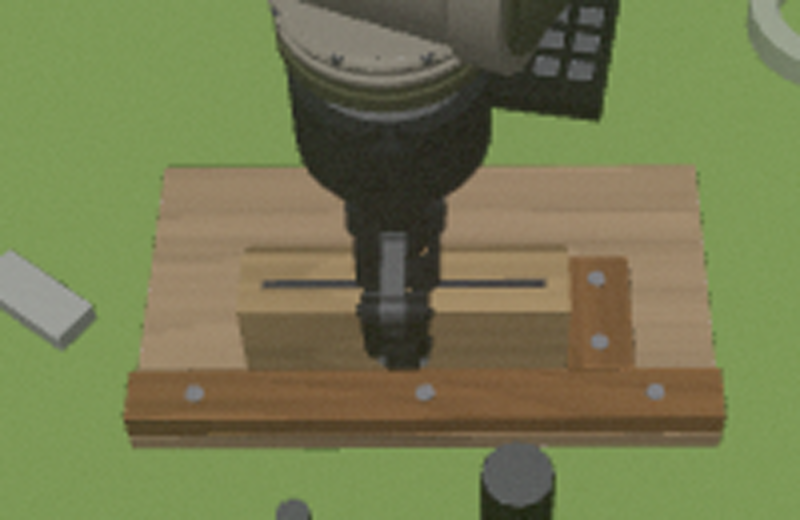

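The block sits against the fence and the stop: back edge at 50.4 mm, end at 62.1 mm, top at 75 mm. I'll ease the downward push slightly, check that it stays steady, and hand in.

```bash
python3 -m pendant '[{"tx":0.02,"ty":-0.01,"tz":-0.04,"wx":0,"wy":0,"wz":0,"jaw":1},{"tx":0,"ty":0,"tz":0,"wx":0,"wy":0,"wz":0,"jaw":1},{"tx":0,"ty":0,"tz":0,"wx":0,"wy":0,"wz":0,"jaw":1}]' >/dev/null; python3 -c "
from h import *
st()"; python3 -m pendant '[{"tx":0,"ty":0,"tz":0,"wx":0,"wy":0,"wz":0,"jaw":1},{"tx":0,"ty":0,"tz":0,"wx":0,"wy":0,"wz":0,"jaw":1},{"tx":0,"ty":0,"tz":0,"wx":0,"wy":0,"wz":0,"jaw":1},{"tx":0,"ty":0,"tz":0,"wx":0,"wy":0,"wz":0,"jaw":1},{"tx":0,"ty":0,"tz":0,"wx":0,"wy":0,"wz":0,"jaw":1},{"tx":0,"ty":0,"tz":0,"wx":0,"wy":0,"wz":0,"jaw":1}]' >/dev/null; python3 -c "
from h import *
st()
s=ctrl.state();F=J@np.array(s['ft_force'][:2])
if F[0]<-15 and s['ft_force'][2]>18: print(ctrl.hand_in())"
```

```text
t 19.32 jig xy [27.4 -8.7] z 58.1 Fjig [-28.1  -8.1] 31.5 Tjig [-1.13  4.72] -0.15 w 42.2 Rz [-0.006 -0.004 -1.   ]
t 19.82 jig xy [27.4 -8.7] z 58.1 Fjig [-28.4  -7.6] 32.4 Tjig [-1.08  4.7 ] -0.12 w 41.8 Rz [-0.006 -0.004 -1.   ]
the job is handed in; nothing more can be done
None
```

I handed the job in at about 20 s: the middle marker is in the holder's well, and the arm still grips the card stand in the jig corner, bevel to the open side, pressing about 32 N down, 28 N into the fence and 8 N onto the stop.

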